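# Reclamp the shaving mirror on the shower basket

### The arm

A 7-joint arm with a two-finger parallel gripper is mounted at the origin on the work surface. World frame = base frame: x ahead of the robot, y to its left, z up, the work surface at z = 0. Lengths are in m, angles in rad, forces in N, time in s.
With the tool pointing down it reaches from about 0.4 to 0.85 m from the base axis. Payload 10.4 kg.
Tool frame: the origin (TCP) lies midway between the tips of the shut fingers; the grasp point (between the pads) lies 19 mm behind it; z points along the fingers, y is the line along which they close (so a half turn about z gives the same grasp; the last joint's range is limited). The gripper opens to 87 mm and grips with 3 to 60 N. Pads are 19 mm wide; open, the fingers measure 117 mm over their backs; the gripper's body (75 mm by 190 mm) begins 51 mm behind the grasp point.
Start: joints at [1.164, 0.332, -0.065, 1.46, 0.022, 1.35, -0.088], TCP at [0.234, -0.58, 0.223] pointing down, gripper open.
Joint ranges: [-2.6, 2.6], [-0.5, 2.12], [-1.47, 1.34], [0.16, 2.42], [-1.27, 4.41], [0.06, 2.06], [-2.6, 2.6]. Speed limits (rad/s): [2.22, 2.22, 2.79, 2.79, 3.14, 3.14, 3.14].

### API

Orientations are given as a unit quaternion [x, y, z, w].
In Python, from bench import r gives the robot as it stands.
- The arm moves only by the tool arm_command, never from a script. Its argument "moves" is one flat list of numbers, 4 for each row, row after row: the shift along the tool's x, y, z in cm, then the turn about the tool's z in degrees. A call has 1 to 12 rows; each row shifts and turns the commanded pose from where the row before left it, along the tool's axes as they then stand; what a row does not reach is not made up. A row lasts 1/12 s, in which the tool goes at most 41.7 mm and 7.16 degrees, less where a joint would pass 70% of its speed; a pose out of reach is approached as far as the arm can. A call with a gripper value outside its range is refused whole. "fingers" is the opening in per cent of the stroke, from 0 (shut) to 100 (fully open), set as the call begins (left out, the last holds). The fingers move at their own pace and stop on an object; "squeeze" is the grip in N (left out, the last holds). Time passes only in rows, so rows that do not move let the fingers close. It gives the time, the measured TCP pose, the force, the opening and the grip force at its end, in the units of the state.
- r.read_state(): the state, without advancing time (a new reading comes with each control period).
- r.camera(name): name is "side" or "top" or "wrist"; returns the picture (480x640x3 uint8, red, green, blue); there is no depth.
- r.camera_info(name): a dict with "fx", "fy", "cx", "cy" (pixels), "origin" and "attitude" of the camera in the world. Camera axes: x right, y up, looking along -z (the intrinsics and any distortion apply to the point x, -y, -z); pixel columns grow to the right and rows downward; lengths in m; the calibration is good to about 2 mm. The wrist camera is an equidistant fisheye: a pixel r from the principal point sees the ray r / f radians off the axis. A picture is of the moment at which its call begins: read the wrist's pose just before it. camera_info takes no time and is no camera call; for the wrist camera it gives the pose at the moment of the call.
- r.close_job(): hands the job in; it is judged then, once.
The state is a dict: "time": time; "joint_positions": joint angles; "joint_vel": joint speeds; "joint_torque": joint torques, N m; "ee_pos": TCP position; "eef_rot": TCP orientation; "ft_force": force on the tool from outside, world axes, zero at the start; "torque": the same for the moment, N m; "width": finger opening in m; "grip_force": force on a finger pad.
Only numpy, scipy, OpenCV 4.12 (cv2) and the standard library are available. Lean on these libraries where they do the work, as an engineer would, in place of code of your own. Each camera call takes 0.05 s, during which the arm holds its last target. There are 200 camera calls.

### The job

The shaving mirror's foot has slipped back in the clamp on the front of the shower basket. Slide the foot gently all the way home against the red end stop, then turn the black T-handle clockwise until its rising resistance tells you the foot is firmly clamped, without overtightening it, and let go. Leave the brush, the bottle and the saucer where they are.

Things in the scene. Friction and masses are not known exactly. Their poses are not given: they have to be found in the camera images.
- basket: Fixed steel wire basket, 360 x 140 mm, rim 45 mm high, two hanging loops (75 mm high) on its far side. Origin: centre of its underside; z up, y along its length, x from the clamp side to the loop side. The mirror clamp (grey channel with aluminium bridge) is built onto its -x side, channel centre line at basket x = -135 mm.
- clamp_axis (a point): Point on the vertical screw axis at the channel floor, 30 mm up; axes as basket. The grey channel runs along y, 44 mm wide, from y = -165 mm (open end) to +35 mm of this point, cheeks 7 mm above its floor, 27 mm between them. An aluminium bridge (46 mm across, y -16 to +16 mm, top 71 mm above the work surface) carries the screw.
- end_stop: Small red wall fixed across the +y end of the channel, 30 to 47 mm above the work surface. Origin: on the channel centre line in the stop's face, 30 mm beyond the screw axis, at the level of the basket's underside. More than 30 N would ram it.
- home (a point): Where the foot's tip belongs: channel floor (30 mm up), centre line, in the face of the end stop. Axes as basket; +y points into the stop.
- foot_tip (a point): Middle of the front tip edge of the mirror's foot, at its underside; same point and axes as mirror. It starts 24 to 44 mm short of home.
- mirror: Loose shaving mirror, about 0.3 kg. Foot: aluminium bar 24 mm wide, 150 long, 6 thick, lying in the channel under the screw; origin at the middle of its tip edge, underside; y along the foot to the tip, z up. Near its rear stands the knuckle; behind that a tilted round mirror, 90 mm across, its near edge 38 mm behind the knuckle's centre, top under 90 mm above the work surface.
- knuckle (a point): On the axis of the upright dark swivel knuckle near the foot's rear, 122 mm behind the tip, 74 mm above the work surface: a cylinder 20 mm across, from 36 to 96 mm above the work surface. The place to hold or push the mirror.
- t_bar (a point): Centre of the black T-handle bar on the clamp's vertical screw: 60 mm long (point x), 11 mm thick (point y), 24 mm high, about 110 mm above the work surface; it sinks 3 mm per rad of tightening. z is up, on the screw axis. Below the bar only the 12 mm screw shaft, down to the bridge top at 71 mm.
- t_handle: Quick-action clamp screw with its T-handle, one piece; origin on the screw axis, axes as t_bar. Turning it clockwise from above lowers it and presses its nose on the foot; contact comes after an unknown 0.4 to 3.6 rad, its nose pad is set anew each time. Free turning has 0.07 N m of friction; then it stiffens 0.05 N m per 0.1 rad: 0.1 to 0.2 N m above free is firm, 0.35 too much. Let go, it eases back a little but holds.
- brush: Round green silicone shower brush, 68 mm across, 58 mm high, standing in the basket; origin at the centre of its underside. Leave alone.
- bottle: Empty clear plastic bottle with a blue flip cap, 54 mm across, 124 mm high, standing in the basket; origin at the centre of its underside. Leave alone.
- saucer: Round white ceramic soap saucer, 90 mm across, 22 mm high, in the basket; origin at the centre of its underside. Leave alone.
There are look-alikes about, which are no part of the job. There is more than one size of the mirror; the job needs the largest.

How it is judged:
By the outcome, as a careful person would: the job done as asked, in the order asked, and still so for the second after the job is handed in, with the robot touching nothing.
It also fails if it takes over 72 s, if anything falls off the work surface, if the arm or the gripper's body presses on something with over 40 N, if the wrist force passes 120 N, or if a joint passes its speed limit or range.

## Working session

There is one attempt and no reset: what is moved stays moved. The work goes in short steps, Python scripts to look and compute and a tool call to move; the robot and the scene stay as the last step left them, time stands still between calls to the robot, and variables do not carry over. Pictures are saved under pics/ and viewed, at most 10 in all, crops included, and the job is handed in when it is done.

Besides the shell and the picture viewer there is one more tool, called by a JSON object that holds its "method" and its "body". arm_command: Moves the arm, as the interface text tells. Its arguments: {"type":"object","properties":{"moves":{"type":"array"},"fingers":{"type":"number"},"squeeze":{"type":"number"}},"required":["moves"]}

```bash
mkdir -p pics; python3 - <<'E'
from bench import r
import cv2, json
s=r.read_state(); print({k:s[k] for k in("time","ee_pos","eef_rot","ft_force","torque","width")})
for n in("side","top","wrist"):
    i=r.camera_info(n); print(n,i)
    cv2.imwrite(f"pics/{n}0.png",r.camera(n)[:,:,::-1])
E
```

```text
{'time': 0.0, 'ee_pos': array([ 0.23388698, -0.57917046,  0.22175881]), 'eef_rot': array([ 9.81638434e-01,  1.90749825e-01, -1.71686963e-04, -6.78178209e-04]), 'ft_force': array([-0.21408987, -0.20629742, -0.27094966]), 'torque': array([ 0.02005083,  0.03669913, -0.01215197]), 'width': 0.0866651741879176}
side {'fx': 455.03959031486266, 'fy': 455.03959031486266, 'cx': 318.9233941224161, 'cy': 245.65827610540728, 'origin': array([0.49523042, 0.57142519, 0.49844137]), 'attitude': array([-0.00706958,  0.44096704,  0.89686974, -0.03350768])}
top {'fx': 524.9449495132347, 'fy': 524.9449495132347, 'cx': 312.4468843479904, 'cy': 245.20524690772103, 'origin': array([0.44033648, 0.05833369, 0.76029242]), 'attitude': array([ 0.05661225, -0.04471711, -0.69708531,  0.7133495 ])}
wrist {'fx': 371.64829954431775, 'fy': 371.64829954431775, 'cx': 319.4586304555561, 'cy': 237.39712564007982, 'origin': array([ 0.30144499, -0.55310925,  0.38423162]), 'attitude': array([-0.1100974 ,  0.07500901, -0.55410578,  0.8217171 ])}
```

View pics/top0.png

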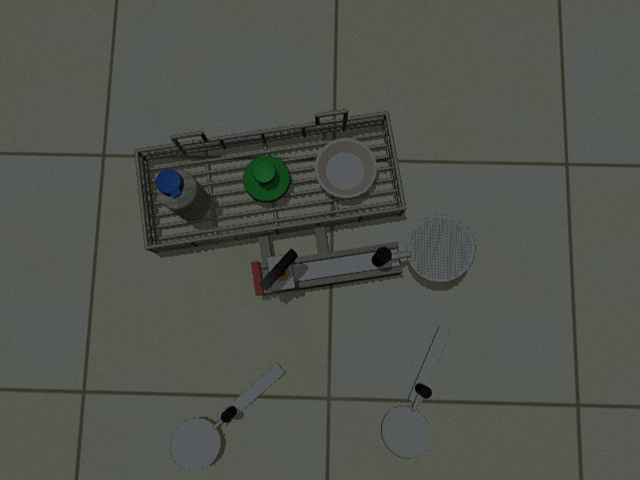

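View pics/side0.png

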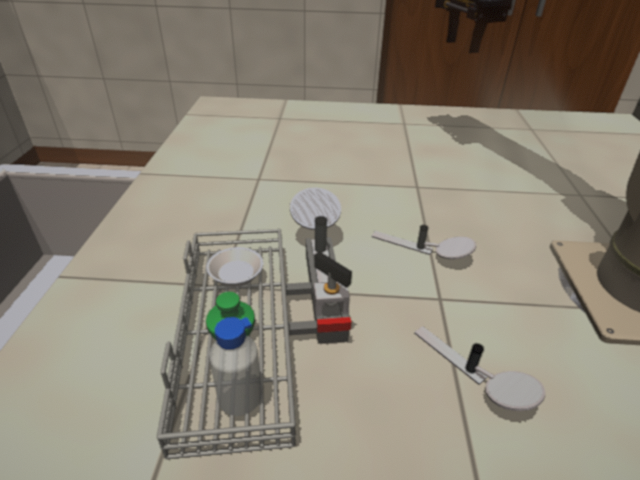

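The top view shows the clamp with its red stop at (257,278), the T-bar at about (279,270), the knuckle at (382,257) and the mirror at (440,249). Two smaller look-alike mirrors lie below. In the side view the stop is at (334,325), the T-bar at (333,268) and the knuckle at (321,230).

```bash
cat > h.py <<'E'
import numpy as np, cv2
from scipy.spatial.transform import Rotation as R
def ray(i,u,v,fish=False):
    x,y=(u-i["cx"])/i["fx"],(v-i["cy"])/i["fy"]
    if fish:
        t=np.hypot(x,y); k=np.sin(t)/max(t,1e-9); d=np.array([x*k,-y*k,-np.cos(t)])
    else: d=np.array([x,-y,-1.])
    return np.array(i["origin"]),R.from_quat(i["attitude"]).apply(d)
def onz(i,u,v,z,fish=False):
    o,d=ray(i,u,v,fish); return o+d*(z-o[2])/d[2]
def cross(a,b):
    (o,d),(p,e)=a,b; d=d/np.linalg.norm(d);e=e/np.linalg.norm(e)
    s=np.linalg.lstsq(np.c_[d,-e],p-o,rcond=None)[0]
    P,Q=o+s[0]*d,p+s[1]*e; return (P+Q)/2,np.linalg.norm(P-Q)
def blobs(m,a=30):
    n,l,s,c=cv2.connectedComponentsWithStats(m.astype(np.uint8)); 
    return [(l==k,s[k],c[k]) for k in range(1,n) if s[k][4]>=a]
E
python3 - <<'E'
from bench import r
from h import *
it,is_=r.camera_info("top"),r.camera_info("side")
for n,i,box in(("top",it,(230,230,420,310)),("side",is_,(280,200,370,350))):
    im=cv2.imread(f"pics/{n}0.png").astype(int); b,g,rr=im[...,0],im[...,1],im[...,2]
    roi=np.zeros(b.shape,bool); roi[box[1]:box[3],box[0]:box[2]]=1
    for nm,m in(("red",(rr>90)&(g<60)),("black",im.max(2)<42)):
        for k,s,c in blobs(m&roi):
            pts=np.argwhere(k)[:,::-1].astype(np.float32)
            print(n,nm,s,c.round(1),[np.round(x,1) for x in cv2.minAreaRect(pts)], onz(i,*c,{"red":.047,"black":.12}[nm]).round(4))
for p in[(152,248),(405,212),(136,150),(388,113)]: print(p,onz(it,*p,.045).round(4))
big=cv2.resize(cv2.imread("pics/top0.png")[225:305,240:420],None,fx=4.4,fy=4.4,interpolation=2)
b2=cv2.resize(cv2.imread("pics/side0.png")[190:350,280:370],None,fx=3.4,fy=3.4)
big=cv2.convertScaleAbs(big,alpha=1.7)
o=np.zeros((600,800,3),np.uint8);o[:big.shape[0],:792]=big[:, :792];
cv2.imwrite("pics/c1.png",o[:352])
E
```

```text
top black [232 230  68  26 251] [265.  234.8] [array([265.5, 242.5]), array([25., 67.]), np.float64(90.0)] [0.5444 0.1293 0.12  ]
top black [372 247  23  21 294] [381.4 256.4] [array([381.8, 255.8]), array([17.6, 23.1]), np.float64(20.0)] [ 0.5207 -0.0147  0.12  ]
top black [259 249  39  42 578] [277.9 269.3] [array([278. , 269.2]), array([27. , 46.3]), np.float64(65.7)] [0.5019 0.1119 0.12  ]
top black [377 267  16   5  36] [385.1 268.8] [array([384.6, 269. ]), array([ 2.8, 15.1]), np.float64(81.9)] [ 0.5055 -0.0192  0.12  ]
top black [263 272 139  24 376] [329.  283.7] [array([332. , 282.6]), array([ 10.5, 139.5]), np.float64(84.0)] [0.4857 0.049  0.12  ]
side red [317 318  34  14 377] [333.6 323.9] [array([333.6, 324.4]), array([12.2, 33.3]), np.float64(86.2)] [0.4956 0.1554 0.047 ]
side black [332 270  18  16 122] [342. 278.] [array([340.5, 277.5]), array([18.6, 12.6]), np.float64(13.0)] [0.4884 0.1452 0.12  ]
(152, 248) [0.5347 0.2933 0.045 ]
(405, 212) [ 0.5928 -0.0555  0.045 ]
(136, 150) [0.6747 0.3257 0.045 ]
(388, 113) [ 0.7363 -0.0315  0.045 ]
```

View pics/c1.png

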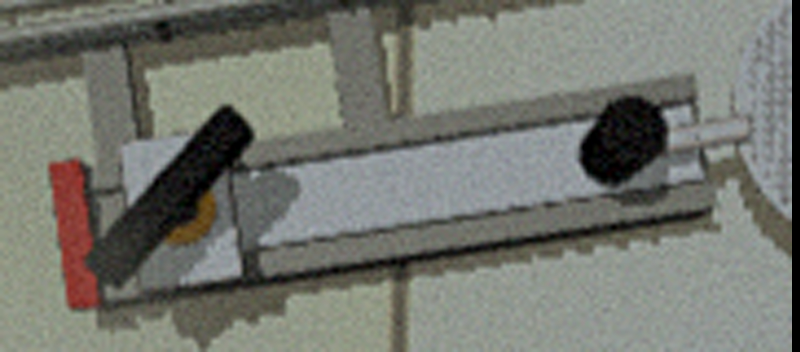

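The crop shows the bar running from about (105,275) to (235,115), the stop's face edge from (82,160) to (100,300), and the knuckle's top disc at about (632,132). The channel is bounded by (245,160)–(692,85) and (262,275)–(710,200).

```bash
python3 - <<'E'
from bench import r
from h import *
it,is_=r.camera_info("top"),r.camera_info("side")
c=lambda x,y,z: onz(it,240+x/4.4,225+y/4.4,z)
P=dict(face=c(91,231,.047),fa=c(82,160,.047),fb=c(100,300,.047),bar=c(170,195,.113),b1=c(235,112,.122),b2=c(98,265,.122),kn=c(632,132,.096),
 g1=c(245,160,.037),g2=c(692,85,.037),h1=c(262,275,.037),h2=c(710,200,.037),br1=c(122,145,.071),br2=c(232,140,.071),br3=c(240,275,.071))
for k,v in P.items(): print(k,v.round(4))
g=P['g1']-P['g2'];h=P['h1']-P['h2'];print("yaw",[np.degrees(np.arctan2(-q[0],q[1])).round(2) for q in(g,h)])
b=P['b1']-P['b2'];print("bar",np.degrees(np.arctan2(b[1],b[0])),np.linalg.norm(b))
th=np.radians(9.6);ey=np.array([-np.sin(th),np.cos(th),0]);ex=np.array([np.cos(th),np.sin(th),0])
for k in P: d=P[k]-P['face'];print(k,"x %.4f y %.4f"%(d@ex,d@ey))
mid=np.mean([onz(it,152,248,.045),onz(it,388,113,.045),onz(it,405,212,.045),onz(it,136,150,.045)],0);d=P['face']-mid;print(mid,d@ex,d@ey)
# side cross
print(cross(ray(it,383.6,255),ray(is_,321,220)), cross(ray(it,278.6,269.3),ray(is_,333,268)))
s=r.read_state();print(R.from_quat(s['eef_rot']).as_matrix().round(3))
E
```

```text
face [0.4972 0.1411 0.047 ]
fa [0.5192 0.1447 0.047 ]
fb [0.476  0.1375 0.047 ]
bar [0.5026 0.1115 0.113 ]
b1 [0.5254 0.0934 0.122 ]
b2 [0.4819 0.1301 0.122 ]
kn [ 0.5255 -0.0202  0.096 ]
g1 [0.5215 0.0945 0.037 ]
g2 [ 0.5485 -0.046   0.037 ]
h1 [0.4854 0.0881 0.037 ]
h2 [ 0.5122 -0.0517  0.037 ]
br1 [0.5214 0.13   0.071 ]
br2 [0.5237 0.0969 0.071 ]
br3 [0.4832 0.0933 0.071 ]
yaw [np.float64(10.87), np.float64(10.82)]
bar -40.10824380510588 0.056902491751051755
face x 0.0000 y 0.0000
fa x 0.0223 y -0.0001
fb x -0.0215 y -0.0000
bar x 0.0004 y -0.0300
b1 x 0.0198 y -0.0517
b2 x -0.0170 y -0.0083
kn x 0.0011 y -0.1637
g1 x 0.0162 y -0.0500
g2 x 0.0194 y -0.1930
h1 x -0.0204 y -0.0502
h2 x -0.0174 y -0.1926
br1 x 0.0220 y -0.0150
br2 x 0.0187 y -0.0480
br3 x -0.0218 y -0.0448
[0.63462117 0.13303418 0.045     ] -0.13415436522028737 0.030859157210517518
(array([ 0.52522114, -0.02053784,  0.09230538]), np.float64(0.0015781031502756107)) (array([0.50180523, 0.11211292, 0.10757656]), np.float64(0.00265861650811548))
[[ 0.927  0.374 -0.001]
 [ 0.374 -0.927  0.001]
 [-0.    -0.001 -1.   ]]
```

{"method": "arm_command", "body": {"moves": [2.8, -2.4, 0, 0, 2.8, -2.4, 0, 0, 2.8, -2.4, 0, 0, 2.8, -2.4, 0, 0, 2.8, -2.4, 0, 0, 2.8, -2.4, 0, 0, 2.8, -2.4, 0, 0, 2.8, -2.4, 0, 0, 2.8, -2.4, 0, 0, 2.8, -2.4, 0, 0, 2.8, -2.4, 0, 0, 2.8, -2.4, 0, 0], "fingers": 60}}

```text
time: 1.15
ee_pos: [0.4381, -0.1849, 0.2226]
eef_rot: [0.982, 0.191, -0.0, 0.0]
ft_force: [0.9, 0.2, -0.8]
width: 0.0518
grip_force: 0.0
```

{"method": "arm_command", "body": {"moves": [2.8, -2.4, 0, 0, 2.8, -2.4, 0, 0, 2.8, -2.4, 0, 0, 2.8, -2.4, 0, 0, 2.8, -2.4, 0, 0, 0, 0, 0, -7, 0, 0, 0, -7, 0, 0, 0, -7, 0, 0, 0, -7, 0, 0, 0, -7, 0, 0, 0, -7, 0, 0, 0, -7]}}

```text
time: 2.15
ee_pos: [0.5225, -0.023, 0.2223]
eef_rot: [0.812, 0.583, -0.0, -0.0]
ft_force: [0.5, 0.2, 0.6]
width: 0.0522
grip_force: 0.0
```

{"method": "arm_command", "body": {"moves": [0, 0, 0, -7, 0, 0, 0, -7, 0, 0, 0, -7, 0, 0, 0, -7, 0, 0, 0, 0]}}

```text
time: 2.57
ee_pos: [0.5225, -0.0231, 0.2223]
eef_rot: [0.647, 0.762, -0.0, -0.0]
ft_force: [-0.6, 0.7, 0.7]
width: 0.0518
grip_force: 0.0
```

```bash
cat >> h.py <<'E'
def go(s,target,yaw):
    "cm shift in tool axes to the target, and turn (deg) bringing tool y onto world angle yaw (mod 180)"
    M=R.from_quat(s['eef_rot']).as_matrix(); a=np.degrees(np.arctan2(M[1,1],M[0,1]))
    t=-((yaw-a+90)%180-90)
    print("tool y at",a.round(2),"shift cm",(M.T@(np.array(target)-s['ee_pos'])*100).round(2),"turn",round(t,2),"j7",s['joint_positions'][6].round(3),"tilt",M[:,2].round(3))
E
python3 - <<'E'
from bench import r
from h import *
s=r.read_state();print(s['time'],s['ee_pos'].round(4),s['joint_positions'].round(2),s['width'])
go(s,[.5255,-.0202,.055],9.8)
i=r.camera_info("wrist");cv2.imwrite("pics/w1.png",r.camera("wrist")[:,:,::-1]);print(i)
for p in[(.5255,-.0202,.096),(.5026,.1115,.122)]:
    d=R.from_quat(i['attitude']).inv().apply(np.array(p)-i['origin']);d/=np.linalg.norm(d)
    t=np.arccos(-d[2]);q=np.array([d[0],-d[1]])/np.hypot(d[0],d[1])*t
    print("expect px",q[0]*i['fx']+i['cx'],q[1]*i['fy']+i['cy'])
E
```

```text
2.5667 [ 0.5225 -0.0231  0.2223] [ 0.6   0.17 -0.71  1.7   0.11  1.32  0.03] 0.051835333871404946
tool y at 9.33 shift cm [ 0.23  0.35 16.73] turn -0.47 j7 0.034 tilt [-0. -0. -1.]
{'fx': 371.64829954431775, 'fy': 371.64829954431775, 'cx': 319.4586304555561, 'cy': 237.39712564007982, 'origin': array([0.51111281, 0.04758121, 0.3847257 ]), 'attitude': array([-0.13311925, -0.01118654,  0.08065326,  0.98774955])}
expect px 323.2321100878416 225.2503595632014
expect px 322.05601476271573 48.39859926181367
```

View pics/w1.png

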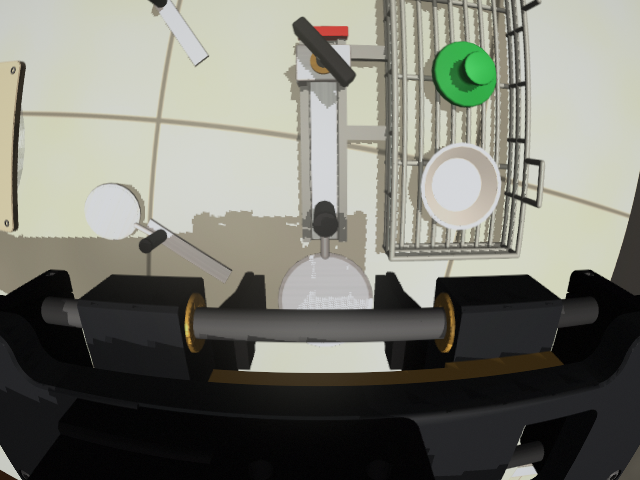

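The wrist view shows the knuckle's top at about (325,224) and the T-bar's centre at about (324,50). Both agree with the expected pixels within 2, so I'm going down onto the knuckle.

{"method": "arm_command", "body": {"moves": [0.25, 0.4, 2.0, -0.5, 0, 0, 2.5, 0, 0, 0, 2.5, 0, 0, 0, 2.5, 0, 0, 0, 2, 0, 0, 0, 2, 0, 0, 0, 2, 0, 0, 0, 1.2, 0, 0, 0, 0, 0]}}

```text
time: 3.37
ee_pos: [0.5246, -0.0199, 0.0532]
eef_rot: [0.647, 0.762, -0.001, -0.002]
ft_force: [-0.5, -0.8, 0.3]
width: 0.0521
grip_force: 0.0
```

{"method": "arm_command", "body": {"moves": [0, 0, 0, 0, 0, 0, 0, 0, 0, 0, 0, 0, 0, 0, 0, 0, 0, 0, 0, 0, 0, 0, 0, 0], "fingers": 10, "squeeze": 6}}

```text
time: 3.87
ee_pos: [0.5265, -0.02, 0.056]
eef_rot: [0.646, 0.763, 0.0, 0.0]
ft_force: [-0.3, -0.6, 1.4]
width: 0.0199
grip_force: 6.6
```

{"method": "arm_command", "body": {"moves": [0.2, 0, 0, 0, 0.3, 0, 0, 0, 0.3, 0, 0, 0, 0.4, 0, 0, 0, 0.4, 0, 0, 0, 0.4, 0, 0, 0, 0.4, 0, 0, 0, 0.4, 0, 0, 0, 0.4, 0, 0, 0, 0.3, 0, 0, 0, 0.1, 0, 0, 0, 0, 0, 0, 0]}}

```text
time: 4.87
ee_pos: [0.5205, 0.0163, 0.0559]
eef_rot: [0.646, 0.763, 0.0, 0.0]
ft_force: [-0.1, -1.3, 4.8]
width: 0.0204
grip_force: 6.0
```

{"method": "arm_command", "body": {"moves": [0.1, 0, 0, 0, 0.1, 0, 0, 0, 0.05, 0, 0, 0, 0, 0, 0, 0]}}

```text
time: 5.2
ee_pos: [0.5202, 0.0184, 0.0559]
eef_rot: [0.646, 0.763, 0.0, 0.0]
ft_force: [0.7, -3.6, 6.3]
width: 0.0205
grip_force: 6.0
```

{"method": "arm_command", "body": {"moves": [0.05, 0, 0, 0, 0.05, 0, 0, 0, 0.05, 0, 0, 0, 0, 0, 0, 0]}}

```text
time: 5.53
ee_pos: [0.5199, 0.0198, 0.0559]
eef_rot: [0.646, 0.763, 0.0, 0.0]
ft_force: [0.3, -2.4, 5.8]
width: 0.0203
grip_force: 6.0
```

{"method": "arm_command", "body": {"moves": [0.05, 0, 0, 0, 0.05, 0, 0, 0, 0.05, 0, 0, 0, 0, 0, 0, 0]}}

```text
time: 5.87
ee_pos: [0.5197, 0.0212, 0.0559]
eef_rot: [0.646, 0.763, 0.0, 0.0]
ft_force: [0.7, -4.5, 6.4]
width: 0.0202
grip_force: 6.0
```

```bash
python3 - <<'E'
from bench import r
from h import *
s=r.read_state();print(s['time'],s['ee_pos'].round(4),s['ft_force'],s['torque'])
cv2.imwrite("pics/w2.png",r.camera("wrist")[:,:,::-1])
t=r.camera("top")[:,:,::-1];cv2.imwrite("pics/t2.png",cv2.convertScaleAbs(cv2.resize(t[225:305,240:420],None,fx=4.4,fy=4.4,interpolation=2),alpha=1.7))
E
```

```text
5.8667 [0.5197 0.0212 0.0559] [ 0.65105608 -4.50925722  6.36752117] [-0.68185321 -0.21554343  0.00946349]
```

View pics/w2.png

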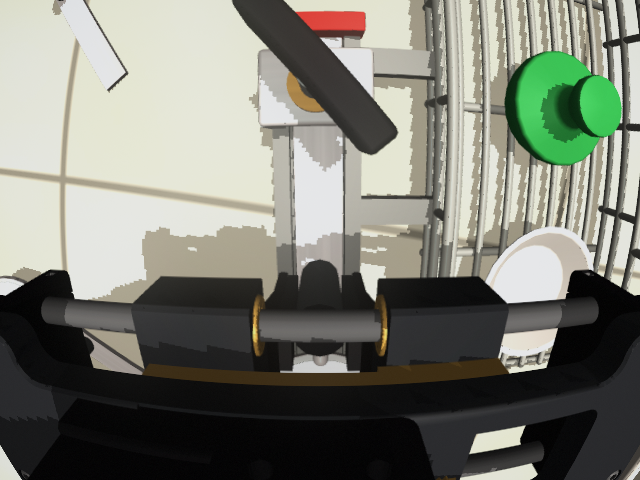

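The wrist view shows the knuckle held between the pads at (320,300). The foot's tip is hidden behind the bridge, close to the stop at (335,25). I'll push on in small steps until the force rises clearly.

{"method": "arm_command", "body": {"moves": [0.05, 0, 0, 0, 0.05, 0, 0, 0, 0, 0, 0, 0], "squeeze": 10}}

```text
time: 6.22
ee_pos: [0.5196, 0.0217, 0.0559]
eef_rot: [0.646, 0.763, -0.0, 0.001]
ft_force: [0.7, -5.4, 5.7]
width: 0.0198
grip_force: 10.0
```

{"method": "arm_command", "body": {"moves": [0.05, 0, 0, 0, 0.05, 0, 0, 0, 0, 0, 0, 0]}}

```text
time: 6.47
ee_pos: [0.5196, 0.0217, 0.0559]
eef_rot: [0.647, 0.763, -0.0, 0.001]
ft_force: [1.4, -8.4, 5.3]
width: 0.02
grip_force: 10.0
```

{"method": "arm_command", "body": {"moves": [0.05, 0, 0, 0, 0.05, 0, 0, 0, 0, 0, 0, 0]}}

```text
time: 6.72
ee_pos: [0.5196, 0.0218, 0.0559]
eef_rot: [0.647, 0.763, -0.001, 0.001]
ft_force: [2.1, -11.0, 5.3]
width: 0.0199
grip_force: 10.0
```

{"method": "arm_command", "body": {"moves": [-0.1, 0, 0, 0, -0.1, 0, 0, 0, 0, 0, 0, 0]}}

```text
time: 6.97
ee_pos: [0.5196, 0.0217, 0.0559]
eef_rot: [0.646, 0.763, 0.0, 0.001]
ft_force: [0.6, -4.3, 5.9]
width: 0.0198
grip_force: 10.0
```

{"method": "arm_command", "body": {"moves": [0, 0, 0, 0, 0, 0, 0, 0, 0, 0, 0, 0, 0, 0, 0, 0, 0, 0, -2, 0, 0, 0, -3, 0, 0, 0, -3, 0, 0, 0, -3, 0, 0, 0, -2, 0, 0, 0, 0, 0, 0, 0, 0, 0], "fingers": 50}}

```text
time: 7.88
ee_pos: [0.5196, 0.0223, 0.1862]
eef_rot: [0.646, 0.763, 0.0, 0.001]
ft_force: [-0.1, 0.0, -0.3]
width: 0.0437
grip_force: 0.0
```

```bash
python3 - <<'E'
from bench import r
from h import *
s=r.read_state();print(s['time'],s['ee_pos'].round(4),s['ft_force'],s['torque'],s['joint_positions'].round(2))
go(s,[.5026,.1115,.089],49.9)
i=r.camera_info("wrist");im=r.camera("wrist")[:,:,::-1]
cv2.imwrite("pics/w3.png",im)
it=r.camera_info("top");t=r.camera("top")[:,:,::-1].astype(int)
for n,b in((" wrist",im.astype(int)),("top",t)):
    m=b.max(2)<(75 if n!="top" else 42)
    m[250 if n!="top" else 310:]=0
    for k,st,c in blobs(m,150): print(n,st,c.round(1),[np.round(x,1) for x in cv2.minAreaRect(np.argwhere(k)[:,::-1].astype(np.float32))], onz(i,*c,.115,True).round(4) if n!="top" else onz(it,*c,.115).round(4))
E
```

```text
7.8833 [0.5196 0.0223 0.1862] [-0.13729382  0.04128431 -0.31676871] [-0.02027262 -0.12067732  0.04868568] [ 0.53  0.19 -0.73  1.76  0.14  1.24 -0.07]
tool y at 9.5 shift cm [ 9.08 -0.22  9.72] turn -40.4 j7 -0.069 tilt [ 0.002 -0.    -1.   ]
 wrist [515   0  44  50 399] [536.9  21.5] [array([536.2,  23.7]), array([50.5, 39.1]), np.float64(81.6)] [0.6446 0.2114 0.115 ]
 wrist [113  14  34  24 478] [129.   25.6] [array([129. ,  25.1]), array([35.8, 16. ]), np.float64(24.2)] [0.3658 0.1562 0.115 ]
 wrist [ 281   67   72   79 1393] [319.6 110.8] [array([315.9, 106.3]), array([94.1, 18.3]), np.float64(49.9)] [0.5056 0.1097 0.115 ]
 wrist [520  75  20  57 151] [529.1 116.7] [array([529.5, 103. ]), array([56., 19.]), np.float64(90.0)] [0.6477 0.1389 0.115 ]
 wrist [438  86  25  65 179] [444.2 120.3] [array([447.5, 119.4]), array([64.9, 19.2]), np.float64(81.1)] [0.5852 0.1199 0.115 ]
 wrist [468  99  22  35 191] [473.9 117. ] [array([476.4, 118.2]), array([35.4, 15.9]), np.float64(73.6)] [0.6053 0.1272 0.115 ]
 wrist [304 212  30  38 886] [318.7 232.3] [array([318.5, 230.5]), array([37., 29
[... 511 characters left out ...]
191.2]), array([267.6, 115.3]), np.float64(76.9)] [0.5901 0.0889 0.115 ]
top [164 139  41  20 167] [183.1 151.7] [array([184.5, 148.8]), array([40. , 18.6]), np.float64(3.2)] [0.6507 0.2388 0.115 ]
top [138 151  24  93 451] [148.5 192.3] [array([147. , 197.1]), array([23. , 91.3]), np.float64(3.2)] [0.5965 0.2796 0.115 ]
top [171 182  40  43 603] [194.7 207. ] [array([193.9, 205.4]), array([28.7, 39.6]), np.float64(42.8)] [0.5787 0.2198 0.115 ]
top [148 239  71  15 240] [183.1 245.9] [array([183. , 246.1]), array([ 5.8, 70.1]), np.float64(81.6)] [0.529  0.2315 0.115 ]
top [259 249  38  41 522] [279.  269.1] [array([279.7, 270.6]), array([14.7, 48.2]), np.float64(42.6)] [0.5026 0.111  0.115 ]
```

View pics/w3.png

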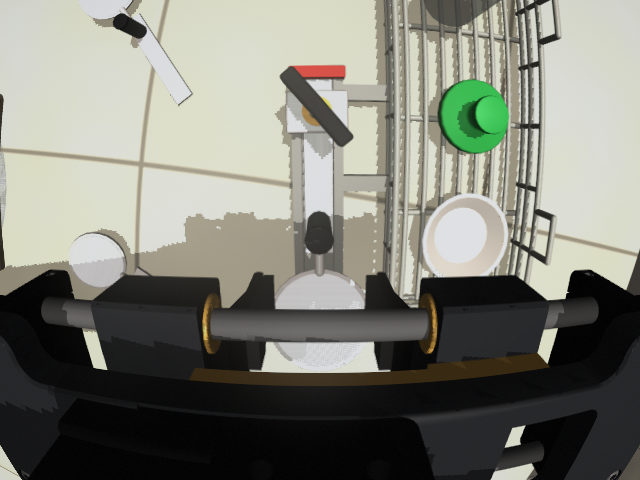

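The wrist view shows the bar centred at about (316,107), lying at about −40° in the world, and the knuckle at (319,238), so the foot has stayed home. Next I move over the bar.

{"method": "arm_command", "body": {"moves": [2.3, -0.05, 0, 0, 2.3, -0.05, 0, 0, 2.3, -0.05, 0, 0, 2.2, -0.05, 0, 0, 0, 0, 0, -6.8, 0, 0, 0, -6.8, 0, 0, 0, -6.8, 0, 0, 0, -6.8, 0, 0, 0, -6.8, 0, 0, 0, -6.4, 0, 0, 0, 0, 0, 0, 0, 0]}}

```text
time: 8.98
ee_pos: [0.5017, 0.1114, 0.1845]
eef_rot: [0.345, 0.939, -0.0, -0.001]
ft_force: [-0.7, -0.5, 1.1]
width: 0.0433
grip_force: 0.0
```

```bash
python3 - <<'E'
from bench import r
from h import *
s=r.read_state();print(s['time'],s['ee_pos'].round(4),s['ft_force'],s['torque'],s['joint_positions'].round(2))
go(s,[.5028,.1115,.09],49.8)
E
```

```text
8.9833 [0.5017 0.1114 0.1845] [-0.66702982 -0.51112307  1.05411497] [ 0.05348281 -0.15599945 -0.05057563] [ 0.48  0.21 -0.88  1.77  0.17  1.25  0.43]
tool y at 49.69 shift cm [-0.09  0.1   9.45] turn -0.11 j7 0.432 tilt [-0.002  0.    -1.   ]
```

{"method": "arm_command", "body": {"moves": [-0.1, 0.1, 2, 0, 0, 0, 2, 0, 0, 0, 2, 0, 0, 0, 2, 0, 0, 0, 1.4, 0, 0, 0, 0, 0, 0, 0, 0, 0]}}

```text
time: 9.57
ee_pos: [0.503, 0.1117, 0.091]
eef_rot: [0.344, 0.939, -0.0, -0.001]
ft_force: [-0.8, -0.9, 0.1]
width: 0.0438
grip_force: 0.0
```

{"method": "arm_command", "body": {"moves": [0, 0, 0, 0, 0, 0, 0, 0, 0, 0, 0, 0, 0, 0, 0, 0, 0, 0, 0, 0, 0, 0, 0, 0], "fingers": 0, "squeeze": 25}}

```text
time: 10.07
ee_pos: [0.5039, 0.1116, 0.0918]
eef_rot: [0.343, 0.939, 0.0, 0.0]
ft_force: [1.4, 1.9, 0.6]
width: 0.0114
grip_force: 9.1
```

```bash
python3 - <<'E'
from bench import r
from h import *
s=r.read_state();print(s['time'],s['ee_pos'].round(4),s['ft_force'],s['torque'],s['joint_positions'].round(2))
go(s,[.5028,.1115,.09],49.8)
E
```

```text
10.0667 [0.5039 0.1116 0.0918] [1.38604577 1.91253462 0.58992314] [ 0.74659717 -0.77373653  0.01872358] [ 0.43  0.32 -0.84  1.86  0.27  1.07  0.35]
tool y at 49.88 shift cm [ 0.08 -0.07  0.18] turn 0.08 j7 0.353 tilt [ 0.001 -0.    -1.   ]
```

{"method": "arm_command", "body": {"moves": [0, 0, 0.03, 6, 0, 0, 0.03, 6, 0, 0, 0.03, 6, 0, 0, 0.03, 6, 0, 0, 0, 0]}}

```text
time: 10.48
ee_pos: [0.5036, 0.1116, 0.0905]
eef_rot: [0.533, 0.846, -0.0, 0.0]
ft_force: [-0.8, 0.3, 1.5]
width: 0.0109
grip_force: 25.0
```

```bash
cat > q.py <<'E'
from bench import r
from h import *
s=r.read_state();print(s['time'],s['ee_pos'].round(4),s['ft_force'].round(2),s['torque'].round(3),s['width'].round(4),s['grip_force'])
go(s,[.5035,.1115,.09],49.88)
E
python3 q.py
```

```text
Traceback (most recent call last):
  File "q.py", line 3, in <module>
    s=r.read_state();print(s['time'],s['ee_pos'].round(4),s['ft_force'].round(2),s['torque'].round(3),s['width'].round(4),s['grip_force'])
                                                                                                      ^^^^^^^^^^^^^^^^
AttributeError: 'float' object has no attribute 'round'
```

```bash
sed -i "s/s\['width'\].round(4)/s['width']/" q.py; python3 q.py
```

```text
10.4833 [0.5036 0.1116 0.0905] [-0.83  0.27  1.51] [-0.063  0.045 -0.071] 0.010917879532259568 25.001946038973983
tool y at 25.61 shift cm [-0.   -0.01  0.05] turn -24.27 j7 -0.048 tilt [ 0. -0. -1.]
```

{"method": "arm_command", "body": {"moves": [0, 0, 0.02, 4, 0, 0, 0.02, 4, 0, 0, 0.02, 4, 0, 0, 0.02, 4]}}

```text
time: 10.82
ee_pos: [0.5033, 0.1115, 0.0897]
eef_rot: [0.643, 0.766, -0.0, -0.0]
ft_force: [-2.8, -1.1, 3.2]
width: 0.0112
grip_force: 25.0
```

```bash
python3 q.py
```

```text
10.8167 [0.5033 0.1115 0.0897] [-2.78 -1.06  3.19] [-0.178  0.605  0.113] 0.011180922656520072 24.999406197457574
tool y at 9.93 shift cm [-0.    0.02 -0.03] turn -39.95 j7 -0.308 tilt [-0.001 -0.    -1.   ]
```

{"method": "arm_command", "body": {"moves": [0, 0, 0.02, 4, 0, 0, 0.02, 4]}}

```text
time: 10.98
ee_pos: [0.5032, 0.1115, 0.0892]
eef_rot: [0.695, 0.719, -0.001, -0.0]
ft_force: [-3.6, -1.8, 4.4]
width: 0.0108
grip_force: 25.0
```

```bash
python3 q.py
```

```text
10.9833 [0.5032 0.1115 0.0892] [-3.57 -1.79  4.39] [-0.201  0.79   0.091] 0.010798757979649663 25.000057917495724
tool y at 1.93 shift cm [-0.    0.03 -0.08] turn -47.95 j7 -0.442 tilt [-0.001 -0.001 -1.   ]
```

{"method": "arm_command", "body": {"moves": [-0.02, -0.03, 0.0, 4, 0, 0, 0.01, 4, 0, 0, 0.02, 4, 0, 0, 0.02, 4]}}

```text
time: 11.32
ee_pos: [0.5026, 0.1114, 0.0884]
eef_rot: [0.788, 0.615, -0.001, -0.0]
ft_force: [-4.0, 0.0, 1.8]
width: 0.011
grip_force: 25.0
```

```bash
python3 q.py
```

```text
11.3167 [0.5026 0.1114 0.0884] [-3.98  0.04  1.81] [-0.037  0.756  0.044] 0.011029471277942642 24.998989450978115
tool y at -14.06 shift cm [ 0.03  0.08 -0.16] turn -63.94 j7 -0.708 tilt [-0.001 -0.    -1.   ]
```

{"method": "arm_command", "body": {"moves": [0, -0.03, 0.02, 4, 0, 0, 0.02, 4, 0, 0, 0.02, 4, 0, 0, 0.02, 4]}}

```text
time: 11.65
ee_pos: [0.5022, 0.1116, 0.0876]
eef_rot: [0.866, 0.5, -0.001, -0.0]
ft_force: [-4.8, 0.2, 1.7]
width: 0.0107
grip_force: 25.0
```

```bash
python3 q.py
```

```text
11.65 [0.5022 0.1116 0.0876] [-4.85  0.18  1.67] [0.068 0.922 0.066] 0.010660986308151953 24.99924754461972
tool y at -30.06 shift cm [ 0.06  0.11 -0.24] turn -79.94 j7 -0.977 tilt [-0.002 -0.    -1.   ]
```

{"method": "arm_command", "body": {"moves": [-0.03, -0.04, 0.02, 4, 0, 0, 0.02, 4, 0, 0, 0.02, 4, 0, 0, 0.02, 4]}}

```text
time: 11.98
ee_pos: [0.5017, 0.1118, 0.0868]
eef_rot: [0.927, 0.374, -0.001, -0.0]
ft_force: [-4.2, 0.9, 0.9]
width: 0.0107
grip_force: 25.0
```

```bash
python3 q.py
```

```text
11.9833 [0.5017 0.1118 0.0868] [-4.17  0.91  0.93] [0.299 0.795 0.095] 0.010727058335025309 24.99909056990873
tool y at -46.04 shift cm [ 0.11  0.14 -0.32] turn 84.08 j7 -1.246 tilt [-0.002  0.    -1.   ]
```

{"method": "arm_command", "body": {"moves": [-0.03, -0.03, 0.02, 4, 0, 0, 0.02, 4, 0, 0, 0.02, 4]}}

```text
time: 12.23
ee_pos: [0.5014, 0.112, 0.0862]
eef_rot: [0.961, 0.275, -0.001, -0.0]
ft_force: [-2.3, 2.5, -0.2]
width: 0.0111
grip_force: 25.0
```

```bash
python3 q.py
```

```text
12.2333 [0.5014 0.112  0.0862] [-2.26  2.48 -0.18] [0.583 0.588 0.1  ] 0.011077993973235825 24.998897261393722
tool y at -58.04 shift cm [ 0.15  0.15 -0.38] turn 72.08 j7 -1.448 tilt [-0.001  0.    -1.   ]
```

{"method": "arm_command", "body": {"moves": [0, 0, 0.02, 4, 0, 0, 0.02, 4, 0, 0, 0.02, 4]}}

```text
time: 12.48
ee_pos: [0.5013, 0.1123, 0.0856]
eef_rot: [0.985, 0.173, -0.001, -0.0]
ft_force: [-3.3, 2.9, 0.5]
width: 0.011
grip_force: 25.0
```

```bash
python3 q.py
```

```text
12.4833 [0.5013 0.1123 0.0856] [-3.27  2.85  0.49] [0.733 0.683 0.119] 0.010961961481757381 24.999325867393054
tool y at -70.02 shift cm [ 0.18  0.15 -0.44] turn 60.1 j7 -1.65 tilt [-0.001  0.001 -1.   ]
```

{"method": "arm_command", "body": {"moves": [0.02, -0.02, 0.02, 4, 0, 0, 0.02, 4]}}

```text
time: 12.65
ee_pos: [0.5013, 0.1126, 0.0851]
eef_rot: [0.995, 0.104, -0.001, -0.0]
ft_force: [-3.5, 4.0, 0.9]
width: 0.0109
grip_force: 25.0
```

```bash
python3 q.py
```

```text
12.65 [0.5013 0.1126 0.0851] [-3.54  3.98  0.94] [0.727 0.829 0.069] 0.010870326572524925 24.99952199999825
tool y at -78.02 shift cm [ 0.19  0.15 -0.49] turn 52.1 j7 -1.786 tilt [-0.002  0.001 -1.   ]
```

{"method": "arm_command", "body": {"moves": [0, 0, 0.02, 4, 0, 0, 0.02, 4, 0, 0, 0.02, 4, 0, 0, 0.02, 4]}}

```text
time: 12.98
ee_pos: [0.5012, 0.1129, 0.0843]
eef_rot: [0.999, -0.035, -0.001, -0.001]
ft_force: [-3.1, 5.0, 0.4]
width: 0.0107
grip_force: 25.0
```

```bash
python3 q.py
```

```text
12.9833 [0.5012 0.1129 0.0843] [-3.12  5.02  0.37] [1.063 0.814 0.101] 0.010701796236507863 24.999764367967146
tool y at -94.0 shift cm [ 0.24  0.13 -0.57] turn 36.12 j7 -2.056 tilt [-0.002  0.001 -1.   ]
```

{"method": "arm_command", "body": {"moves": [0, -0.03, 0.02, 4, 0, 0, 0.02, 4, 0, 0, 0.02, 4]}}

```text
time: 13.23
ee_pos: [0.5013, 0.1133, 0.0837]
eef_rot: [0.99, -0.139, -0.001, -0.0]
ft_force: [-2.9, 5.0, 0.6]
width: 0.011
grip_force: 25.0
```

```bash
python3 q.py
```

```text
13.2333 [0.5013 0.1133 0.0837] [-2.95  5.05  0.64] [1.077 0.781 0.125] 0.011031304977775939 24.999601893505314
tool y at -106.0 shift cm [ 0.26  0.11 -0.63] turn 24.12 j7 -2.26 tilt [-0.002  0.001 -1.   ]
```

{"method": "arm_command", "body": {"moves": [0, 0, 0, 0, 0, 0, 0, 0, 0, 0, 0, 0, 0, 0, -1.5, 0, 0, 0, -2.0, 0, 0, 0, -2, 0, 0, 0, 0, -7, 0, 0, 0, -7, 0, 0, 0, -7, 0, 0, 0, -7, 0, 0, 0, -7, 0, 0, 0, -7], "fingers": 50}}

```text
time: 14.23
ee_pos: [0.5025, 0.1115, 0.1391]
eef_rot: [0.974, 0.228, 0.0, 0.0]
ft_force: [-0.8, -0.8, -0.2]
width: 0.0436
grip_force: 0.0
```

{"method": "arm_command", "body": {"moves": [0, 0, 0, -7, 0, 0, 0, -7, 0, 0, 0, -7, 0, 0, 0, -7, 0, 0, 0, -7, 0, 0, 0, -7, 0, 0, 0, -7, 0, 0, 0, -7, 0, 0, 0, -7, 0, 0, 0, -7, 0, 0, 0, -7, 0, 0, 0, -7]}}

```text
time: 15.23
ee_pos: [0.5025, 0.1115, 0.1391]
eef_rot: [0.571, 0.821, -0.0, 0.0]
ft_force: [-0.8, -0.2, 0.2]
width: 0.0434
grip_force: 0.0
```

{"method": "arm_command", "body": {"moves": [0, 0, 0, -7, 0, 0, 0, -7, 0, 0, 0, -7, 0, 0, 0, -7, 0, 0, 0, -7, 0, 0, 0, -7, 0, 0, 0, -7, 0, 0, 0, -5, 0, 0, 0, 0]}}

```text
time: 15.98
ee_pos: [0.5025, 0.1115, 0.1391]
eef_rot: [0.137, 0.991, -0.0, 0.0]
ft_force: [0.5, -0.2, 0.2]
width: 0.0435
grip_force: 0.0
```

```bash
sed -i 's/go(.*/go(s,[.502,.112,.085],74.0)/' q.py; python3 q.py; python3 - <<'E'
from bench import r
from h import *
cv2.imwrite("pics/w4.png",r.camera("wrist")[:,:,::-1])
t=r.camera("top")[:,:,::-1]
i=r.camera_info("wrist");print(i['origin'])
E
```

```text
15.9833 [0.5025 0.1115 0.1391] [ 0.48 -0.23  0.24] [ 0.068 -0.135  0.056] 0.04346923601101463 0.0
tool y at 74.21 shift cm [0.06 0.04 5.41] turn 0.21 j7 0.84 tilt [ 0. -0. -1.]
[0.43317746 0.13106817 0.3014465 ]
```

View pics/w4.png

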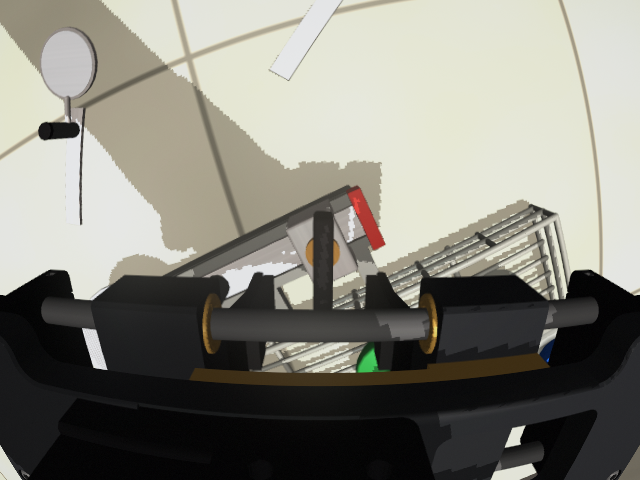

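The view shows the bar upright at column 322, midway between the fingers (250 and 385), with the orange collar at (322,252). The regrasp is lined up.

{"method": "arm_command", "body": {"moves": [0, 0.07, 1, 0.2, 0, 0, 1.5, 0, 0, 0, 1.5, 0, 0, 0, 1.3, 0, 0, 0, 0, 0, 0, 0, 0, 0]}}

```text
time: 16.58
ee_pos: [0.502, 0.1127, 0.0854]
eef_rot: [0.142, 0.99, -0.0, -0.001]
ft_force: [0.7, 0.7, -0.1]
width: 0.0435
grip_force: 0.0
```

{"method": "arm_command", "body": {"moves": [0, 0, 0, 0, 0, 0, 0, 0, 0, 0, 0, 0, 0, 0, 0, 0, 0, 0, 0, 0, 0, 0, 0, 0, 0, 0, 0, 0], "fingers": 0, "squeeze": 30}}

```text
time: 17.17
ee_pos: [0.5027, 0.113, 0.0863]
eef_rot: [0.142, 0.99, 0.0, 0.0]
ft_force: [1.2, 2.0, -0.6]
width: 0.0108
grip_force: 30.0
```

```bash
python3 q.py
```

```text
17.1667 [0.5027 0.113  0.0863] [ 1.17  2.04 -0.62] [ 0.356 -0.386  0.077] 0.010762643557871992 30.00014194753021
tool y at 73.71 shift cm [ 0.04 -0.12  0.13] turn -0.29 j7 0.782 tilt [ 0.001  0.001 -1.   ]
```

{"method": "arm_command", "body": {"moves": [0, 0, 0.02, 4, 0, 0, 0.02, 4, 0, 0, 0.02, 4]}}

```text
time: 17.42
ee_pos: [0.5028, 0.1131, 0.0859]
eef_rot: [0.246, 0.969, 0.0, 0.0]
ft_force: [-0.7, 0.6, 4.4]
width: 0.011
grip_force: 30.0
```

```bash
python3 q.py
```

```text
17.4167 [0.5028 0.1131 0.0859] [-0.7   0.59  4.37] [ 0.37  -0.056  0.101] 0.010967162379639846 29.99862758209929
tool y at 61.52 shift cm [ 0.02 -0.13  0.09] turn -12.48 j7 0.58 tilt [ 0.001  0.    -1.   ]
```

Still free, about 168° turned in all.

{"method": "arm_command", "body": {"moves": [0, 0, 0.01, 4, 0, 0, 0.02, 4, 0, 0, 0.02, 4]}}

```text
time: 17.67
ee_pos: [0.5029, 0.1131, 0.0856]
eef_rot: [0.346, 0.938, 0.0, 0.0]
ft_force: [-0.7, 1.4, 6.1]
width: 0.0109
grip_force: 30.0
```

```bash
python3 q.py
```

```text
17.6667 [0.5029 0.1131 0.0856] [-0.68  1.41  6.11] [0.248 0.249 0.189] 0.010895048239704035 29.99936866108328
tool y at 49.53 shift cm [-0.   -0.14  0.06] turn -24.47 j7 0.38 tilt [ 0.001  0.    -1.   ]
```

Contact: the torque has risen to 0.19. Small steps now.

{"method": "arm_command", "body": {"moves": [0, 0, 0.0, 2, 0, 0, 0.01, 2]}}

```text
time: 17.83
ee_pos: [0.5029, 0.1131, 0.0855]
eef_rot: [0.378, 0.926, 0.0, 0.0]
ft_force: [-1.2, 1.3, 6.8]
width: 0.0108
grip_force: 30.0
```

```bash
python3 q.py
```

```text
17.8333 [0.5029 0.1131 0.0855] [-1.24  1.33  6.75] [0.196 0.227 0.181] 0.010786486840072936 29.99893575673923
tool y at 45.61 shift cm [-0.01 -0.14  0.05] turn -28.39 j7 0.315 tilt [ 0.001  0.    -1.   ]
```

{"method": "arm_command", "body": {"moves": [0, 0, 0.0, 2, 0, 0, 0.01, 2]}}

```text
time: 18.0
ee_pos: [0.5029, 0.1131, 0.0855]
eef_rot: [0.41, 0.912, 0.0, 0.0]
ft_force: [-0.8, 1.1, 7.2]
width: 0.0106
grip_force: 30.0
```

```bash
python3 q.py
```

```text
18.0 [0.5029 0.1131 0.0855] [-0.82  1.12  7.16] [0.158 0.316 0.208] 0.010613236195970861 30.000490327365696
tool y at 41.63 shift cm [-0.03 -0.14  0.05] turn -32.37 j7 0.249 tilt [ 0.001  0.    -1.   ]
```

{"method": "arm_command", "body": {"moves": [0, 0, 0.0, 2, 0, 0, 0.01, 2]}}

```text
time: 18.17
ee_pos: [0.5029, 0.1131, 0.0855]
eef_rot: [0.441, 0.897, 0.0, 0.0]
ft_force: [-1.2, 0.5, 7.3]
width: 0.011
grip_force: 30.0
```

```bash
python3 q.py
```

```text
18.1667 [0.5029 0.1131 0.0855] [-1.2   0.55  7.3 ] [0.155 0.345 0.248] 0.010986549958250668 30.00047796405852
tool y at 37.63 shift cm [-0.03 -0.14  0.05] turn -36.37 j7 0.182 tilt [ 0.001  0.    -1.   ]
```

Firm: about 0.16 N·m above free. I'm letting go and lifting clear.

{"method": "arm_command", "body": {"moves": [0, 0, 0, 0, 0, 0, 0, 0, 0, 0, 0, 0, 0, 0, 0, 0, 0, 0, -1.5, 0, 0, 0, -2.0, 0, 0, 0, -3, 0, 0, 0, -3, 0, 0, 0, -3, 0, 0, 0, -2, 0, 0, 0, 0, 0], "fingers": 50}}

```text
time: 19.08
ee_pos: [0.5043, 0.1132, 0.234]
eef_rot: [0.441, 0.898, 0.002, 0.003]
ft_force: [-0.3, 0.2, 0.1]
width: 0.0435
grip_force: 0.0
```

{"method": "arm_command", "body": {"moves": [-3, 0, 0, 0, -3, 0, 0, 0, -3, 0, 0, 0, -3, 0, 0, 0, -3, 0, 0, 0, -3, 0, 0, 0, 0, 0, 0, 0]}}

```text
time: 19.67
ee_pos: [0.6143, -0.0367, 0.2276]
eef_rot: [0.444, 0.896, -0.001, -0.0]
ft_force: [-1.0, -0.6, 0.3]
width: 0.0433
grip_force: 0.0
```

```bash
python3 q.py; python3 - <<'E'
from bench import r
from h import *
w=r.camera("wrist")[:,:,::-1]; t=r.camera("top")[:,:,::-1]
a=cv2.convertScaleAbs(cv2.resize(t[225:305,240:420],(790,352),interpolation=2),alpha=1.7)
b=cv2.resize(w,(320,240)); c=cv2.resize(t,(320,240))
o=np.zeros((600,790,3),np.uint8);o[:352]=a;o[355:595,:320]=b;o[355:595,400:720]=cv2.convertScaleAbs(c,alpha=1.5)
cv2.imwrite("pics/f.png",o)
E
```

```text
19.6667 [ 0.6143 -0.0367  0.2276] [-0.98 -0.58  0.32] [-0.006 -0.176 -0.034] 0.0433245968843108 0.0
tool y at 37.29 shift cm [18.64  0.1  14.25] turn -36.71 j7 0.493 tilt [-0.001 -0.002 -1.   ]
```

View pics/f.png

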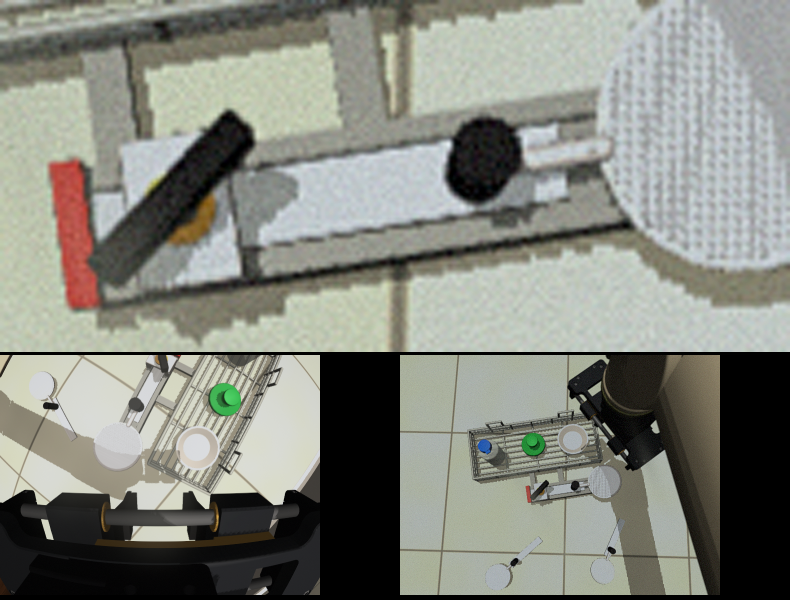

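The foot now fills the channel right up to the red stop at (95,205), and the brush, bottle and saucer are in place. The bar's angle looks less far round than expected, so I'll measure it.

```bash
python3 - <<'E'
from bench import r
from h import *
it=r.camera_info("top")
cv2.imwrite("pics/t5.png",r.camera("top")[:,:,::-1])
for f,z in(("top0",.122),("t5",.112)):
    im=cv2.imread(f"pics/{f}.png").astype(int)[245:298,255:300]
    for th in(36,42):
        m=(im.max(2)<th)
        k,s,c=max(blobs(m),key=lambda q:q[1][4]); k=cv2.morphologyEx(k.astype(np.uint8),cv2.MORPH_OPEN,np.ones((4,4)))
        p=np.argwhere(k)[:,::-1].astype(np.float32)+[255,245]
        P=np.array([onz(it,*q,z)[:2] for q in p]);C=P.mean(0);w,V=np.linalg.eigh(np.cov((P-C).T));v=V[:,1]
        L=(P-C)@v
        print(f,th,C.round(4),np.degrees(np.arctan2(v[1],v[0]))%180-180,np.ptp(L).round(4))
E
```

```text
top0 36 [0.5036 0.1068] -39.43685683688571 0.0521
top0 42 [0.5005 0.1097] -41.085953569780344 0.0596
t5 36 [0.5071 0.1039] -41.0135459322303 0.0414
t5 42 [0.5052 0.1058] -42.00086541437625 0.0474
```

The bar has sprung back about 10°. That matches the clamp: from 0.16 N·m it relaxes until its 0.07 N·m of friction holds it. It is firm and not overtightened, so I'm handing in.

```bash
python3 -c "
from bench import r
print(r.close_job())"
```

```text
the job is handed in; nothing more can be done
None
```

The job is handed in: the foot is home against the red stop (about 11 N peak push) and clamped at about 0.16 N·m above free turning. The handle sprang back about 10° when let go, and the brush, bottle and saucer were not touched.

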